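Send the punch carriage home

TASK

The strap-punching jig on the bench has to be set for the next strap: with a fingertip, press its red lock button and keep it held down while you push the carriage along the rods until it is fully home against the yellow end stop. Then let go of the button, so that it springs up and locks the carriage there, and draw back. Grasp and lift nothing, and leave the glue bottle, the paint jar and the cup where they stand.

Things in the scene. Friction and masses are not known exactly. Their poses are not given: they have to be found in the camera images.
- jig: Strap-punching jig, fixed to the bench: wooden base, x -55 to +95 mm, y -155 to +175 mm, 12 mm thick, with two steel rods along its y. Origin on the bench under the rods; y points from the parked carriage to the end stop, z up. Dark end blocks: rear (y -126 to -146 mm) and front (y 146 to 166 mm), tops 40 mm above the bench. A white strip, 18 mm high, lies along the +x side.
- stop_face (a point): The middle of the rear face (black rubber) of the yellow end stop, 36 mm above the bench. The stop is a block 86 mm wide, 24 mm thick, top 56 mm above the bench with a black knob 10 mm higher, clamped firmly on the rods; its face is 62 to 118 mm from the jig's origin along y, another place each time. Axes as the jig's.
- carriage (a joint): Travel of the carriage along the rods, m: 0 where it starts, parked and locked at the rear, growing along the jig's +y; against the stop it reads 0.100 to 0.156, depending on where the stop is clamped. A latch pin under the button locks it at the start (about 1.5 mm of play), again at the stop (up to 2 mm of play) and at places between. With the button down it slides with about 2 N of friction.
- front_face (a point): The middle of the carriage's front face, 36 mm above the bench; it meets stop_face when the carriage is home. The carriage is a block 80 mm wide (jig x), 84 mm long (jig y), top 42 mm above the bench, 0.6 kg; its front 32 mm carries a blue punch casting, 80 mm wide, top 76 mm above the bench, with a punch arm out to 88 mm on the +x side (brass knob, top 84 mm).
- push_face (a point): The middle of the flat upright rear face of the blue casting, 60 mm above the bench. The face looks to the jig's -y, stands 24 mm ahead (+y) of the button's centre, is 80 mm wide and rises 24 mm above the button: a finger pressing the button can push against it towards the end stop.
- button_top (a point): The middle of the top of the red lock button, a plate 44 mm (jig x) by 40 mm (jig y) on the carriage, behind the blue casting; top 52 mm above the bench when up. It is pressed straight down and rides along with the carriage.
- lock (a joint): How far the button is pressed, m: 0 when up (locked), 0.006 fully down. A spring resists with 3 N at first and 6 N when fully down and lifts it again when let go. The latch pin lets go only after about 4 mm: press it to the bottom and hold it there.
- glue: White glue bottle, 48 mm across, 140 mm tall, red cap, loose. Origin at the centre of its underside. Leave it alone.
- paint_jar: Amber jar of edge paint with a black cap, 54 mm across, 55 mm tall, loose. Origin at the centre of its underside. Leave it alone.
- cup: Grey plastic cup, 64 mm across, 60 mm tall, loose and empty. Origin at the centre of its underside. Leave it alone.

How it is judged (in metres and radians):
On the way, in this order (a step that is already met when the one before it is completed fails the run):
1. the red lock button is pressed down while the carriage is still away from the stop (value of joint lock above 0.0045 m and y of front_face in the frame of stop_face below -0.03 m), for 0.1 s.
2. the carriage is against the end stop with the button still held down (y of front_face in the frame of stop_face above -0.003 m and value of joint lock above 0.0045 m), for 0.1 s.
At the end, for the whole second after the job is handed in: The carriage stands within 3 mm of the end stop, at rest, the button is up again (within 1 mm), and the bottle, jar and cup stand upright within 15 mm of where they were (y of front_face in the frame of stop_face above -0.003 m and value of joint lock below 0.001 m and velocity of joint carriage between -0.005 and 0.005 m/s and distance of each of glue, paint_jar, cup from where it was at the start of the episode below 0.015 m and angle between each of glue, paint_jar, cup's own z axis and vertical below 0.2 rad); the robot touches nothing.
It fails at once if the carriage is forced along without the button held down (value of joint lock below 0.003 m and velocity of joint carriage above 0.02 m/s and value of joint carriage above 0.006 m and not (y of front_face in the frame of stop_face above -0.003 m)).
It fails at once if the glue bottle is shifted, lifted or tipped (distance of glue from where it was at the start of the episode above 0.015 m or angle between glue's own z axis and vertical above 0.3 rad).
It fails at once if the paint jar is shifted, lifted or tipped (distance of paint_jar from where it was at the start of the episode above 0.015 m or angle between paint_jar's own z axis and vertical above 0.3 rad).
It fails at once if the cup is shifted, lifted or tipped (distance of cup from where it was at the start of the episode above 0.015 m or angle between cup's own z axis and vertical above 0.3 rad).
It also fails if it takes over 35 s, if anything falls off the work surface, if the arm or the gripper's body presses on something with over 40 N, if the wrist force passes 120 N, or if a joint passes its speed limit or range.

ROBOT

A 6-joint arm with a two-finger parallel gripper is mounted at the origin on the work surface. World frame = base frame: x ahead of the robot, y to its left, z up, the work surface at z = 0. Lengths are in mm, angles in rad, forces in N, time in s.
With the tool pointing down it reaches from about 400 to 825 mm from the base axis. Payload 7 kg.
Tool frame: the origin (TCP) lies at the very end of the fingers, on their centre line; the grasp point (between the pads) lies 19 mm behind it; z points along the fingers, y is the line along which they close (so a half turn about z gives the same grasp; the last joint's range is limited). The gripper opens to 88 mm and grips with 3 to 60 N. Pads are 19 mm wide; open, the fingers measure 130 mm over their backs; the gripper's body (78 mm by 193 mm) begins 47 mm behind the grasp point.
Start: joints at [1.52, 0.359, 0.012, 0, -1.224, -0.288], TCP at [224.348, 636.603, 226.561] pointing down, gripper open.
Joint ranges: [-3.07, 3.07], [-1.43, 2.12], [-1.02, 1.25], [-3.03, 1.67], [-3.05, -0], [-3.03, 3.03]. Speed limits (rad/s): [2.39, 2.39, 3.01, 3.14, 3.14, 3.14].

INTERFACE

Orientations are given as a unit quaternion [x, y, z, w].
In Python, from plant import bot gives the robot as it stands. Calls block until the motion is done:
- bot.move_ptp(position, orientation): joint-space move of the TCP to a pose.
- bot.line_to(position, velocity=150, ori=None): straight line of the TCP; ori=None keeps the orientation; velocity is the mean speed in mm/s.
- bot.move_joints(angles): joint-space move.
- bot.move_gripper(opening, force=None): finger opening in mm; force is the grip in N (None keeps the last); returns when the fingers have stopped.
- bot.pause(seconds).
- bot.solve_ik(position, orientation): joint angles nearest the present ones, or None.
- bot.read_state(): the state.
- bot.camera(name): name is "scene" or "top" or "wrist"; returns the picture (400x640x3 uint8, red, green, blue); there is no depth.
- bot.get_calibration(name): a dict with "fx", "fy", "cx", "cy" (pixels), "view" (4x4, takes a point from world to camera coordinates); the wrist camera has in their place "T_tool_cam" (4x4, takes a point from camera to tool coordinates, whose origin is the TCP and whose axes are the flange's). Camera axes: x right, y up, looking along -z (the intrinsics and any distortion apply to the point x, -y, -z); pixel columns grow to the right and rows downward; lengths in mm; the calibration is good to about 2 mm. The wrist camera is an equidistant fisheye: a pixel r from the principal point sees the ray r / f radians off the axis. A picture is of the moment at which its call begins: read the wrist's pose just before it. get_calibration takes no time and is no camera call.
A pose or a line that the arm cannot do raises bot.Unreachable and nothing moves.
- bot.close_job(): hands the job in; it is judged then, once.
The state is a dict: "t": time; "joint_pos": joint angles; "qvel": joint speeds; "tau": joint torques, N m; "tcp_pos": TCP position; "eef_rot": TCP orientation; "contact_force": force on the tool from outside, world axes, zero at the start; "moment": the same for the moment, N m; "width": finger opening in mm; "finger_force": force on a finger pad.
Only numpy, scipy, OpenCV 4.12 (cv2) and the standard library are available. Lean on these libraries where they do the work, as an engineer would, in place of code of your own. Each camera call takes 0.05 s, during which the arm holds its last target. There are 200 camera calls.

## Working session

There is one attempt and no reset: what is moved stays moved. The work goes in short steps, each a Python script; the robot and the scene stay as the last script left them, time stands still between calls to the robot, and variables do not carry over. Pictures are saved under pics/ and viewed, at most 10 in all, crops included, and the job is handed in when it is done.

```bash
mkdir -p pics; python3 - <<'E'
from plant import bot
import cv2,numpy as np
for n in("scene","top"):
    im=bot.camera(n); cv2.imwrite(f"pics/{n}0.png",im[:,:,::-1])
    c=bot.get_calibration(n); print(n,{k:np.round(v,3).tolist() for k,v in c.items()})
s=bot.read_state(); print(s)
E
```

```text
scene {'fx': 368.524, 'fy': 368.524, 'cx': 317.138, 'cy': 200.584, 'view': [[0.262, 0.965, -0.014, -137.622], [-0.661, 0.19, 0.726, 318.652], [0.703, -0.181, 0.688, -1200.743], [0.0, 0.0, 0.0, 1.0]]}
top {'fx': 410.577, 'fy': 410.577, 'cx': 325.121, 'cy': 201.917, 'view': [[-0.023, -1.0, -0.002, -15.392], [0.979, -0.023, 0.204, -566.952], [-0.204, 0.003, 0.979, -735.592], [0.0, 0.0, 0.0, 1.0]]}
{'t': 0.1, 'joint_pos': array([ 1.52011441e+00,  3.59311764e-01,  1.11953125e-02, -2.93004134e-04,
       -1.22410853e+00, -2.88104207e-01]), 'qvel': array([-0.00095202, -0.00208677,  0.0005366 ,  0.0011568 , -0.00093375,
        0.00060275]), 'tau': array([-3.12265642e-03, -5.84164524e+01,  2.93751258e+01,  7.01561540e+00,
        1.01172575e-02, -5.90204877e-05]), 'tcp_pos': array([224.21534159, 636.23136699, 225.74095606]), 'eef_rot': array([ 9.85678598e-01, -1.68633248e-01, -5.21809519e-05,  7.25614681e-04]), 'contact_force': array([-0.30067781, -0.12189446,  0.70074429]), 'moment': array([-0.02986072, -0.004905  , -0.02407092]), 'finger_force': 0.0, 'width': 87.45923955189348}
```

View pics/scene0.png

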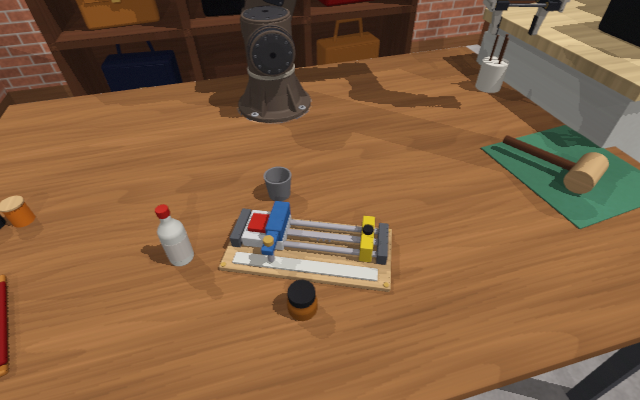

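View pics/top0.png

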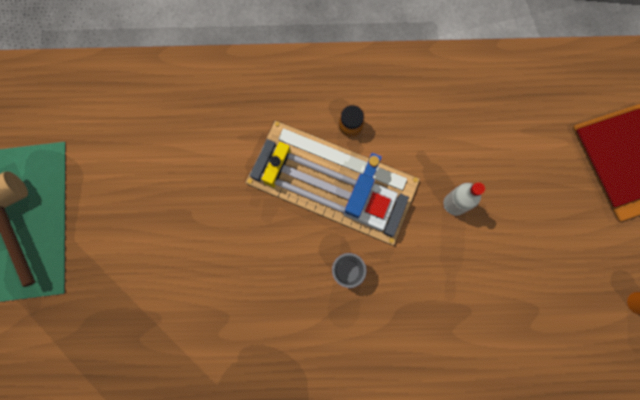

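The top view shows the red button at about (378,205), the yellow stop at (276,163), the bottle cap at (477,188), the cup at (349,270) and the jar at (351,118). The scene view agrees with this layout.

```bash
cat > h.py <<'E'
import numpy as np,cv2
from plant import bot
def ray(cal,px):
    V=np.array(cal["view"]);R,t=V[:3,:3],V[:3,3]
    px=np.atleast_2d(px).astype(float)
    d=np.c_[(px[:,0]-cal["cx"])/cal["fx"],-(px[:,1]-cal["cy"])/cal["fy"],-np.ones(len(px))]
    return -R.T@t,d@R
def onz(cal,px,z):
    o,d=ray(cal,px); return o+d*((z-o[2])/d[:,2])[:,None]
def blob(im,lo,hi,roi):
    h=cv2.cvtColor(im,cv2.COLOR_RGB2HSV);m=cv2.inRange(h,lo,hi)
    k=np.zeros_like(m);x0,y0,x1,y1=roi;k[y0:y1,x0:x1]=255;m&=k
    cs,_=cv2.findContours(m,cv2.RETR_EXTERNAL,cv2.CHAIN_APPROX_NONE)
    c=max(cs,key=cv2.contourArea);return c,cv2.minAreaRect(c)
E
python3 - <<'E'
from h import *
for n,rois in(("top",dict(red=(360,185,400,225),yel=(255,135,295,190),blue=(340,150,385,225),red2=(440,170,500,220))),("scene",dict(red=(240,205,275,235),yel=(355,210,380,265),blue=(258,195,295,265),red2=(150,200,180,222)))):
    im=cv2.imread(f"pics/{n}0.png")[:,:,::-1].copy();c=bot.get_calibration(n)
    for k,z,lo,hi in(("red",52,(0,190,90),(6,255,255)),("yel",56,(22,150,90),(34,255,255)),("blue",76,(100,120,40),(125,255,255)),("red2",140,(0,190,90),(6,255,255))):
        ct,r=blob(im,lo,hi,rois[k]);b=cv2.boxPoints(r)
        print(n,k,cv2.contourArea(ct),np.round(r[0],1),onz(c,r[0],z).round(1)[0,:2],"box",onz(c,b,z).round(0)[:,:2].tolist())
c=bot.get_calibration("top")
# base corners (z=12), cup rim, jar cap
print(onz(c,[(276,122),(420,178),(395,244),(247,183)],12).round(1)[:,:2].tolist())
print("cup",onz(c,[(349,270)],60).round(0),"jar",onz(c,[(351,117)],55).round(0),"glue base",onz(c,[(452,210)],0).round(0))
E
```

```text
top red 311.5 [377.6 205. ] [ 559.2 -130.2] box [[549.0, -106.0], [585.0, -123.0], [570.0, -154.0], [534.0, -137.0]]
top yel 465.0 [275.3 163.8] [646.3  68.4] box [[611.0, 100.0], [696.0, 65.0], [682.0, 36.0], [598.0, 72.0]]
top blue 686.5 [361.3 190.1] [584.1 -97.6] box [[543.0, -63.0], [639.0, -105.0], [626.0, -133.0], [531.0, -90.0]]
top red2 108.5 [478.  188.5] [ 567.2 -294.8] box [[577.0, -285.0], [577.0, -306.0], [557.0, -304.0], [558.0, -283.0]]
scene red 246.5 [257.8 222.3] [ 566.6 -134.5] box [[581.0, -157.0], [531.0, -141.0], [552.0, -111.0], [600.0, -128.0]]
scene yel 311.0 [366.3 246.3] [687.6  51.7] box [[715.0, 27.0], [649.0, 55.0], [658.0, 79.0], [724.0, 49.0]]
scene blue 694.5 [275.1 227.9] [ 613.4 -105.5] box [[663.0, -145.0], [532.0, -92.0], [557.0, -60.0], [683.0, -117.0]]
scene red2 135.0 [162.3 211. ] [ 578.7 -293.3] box [[570.0, -309.0], [555.0, -291.0], [588.0, -278.0], [601.0, -296.0]]
[[752.8, 72.5], [622.2, -226.3], [486.7, -166.6], [619.8, 132.3]]
cup [[435. -70.  60.]] jar [[742. -85.  55.]] glue base [[ 555. -291.    0.]]
```

```bash
cat >> h.py <<'E'
yh=np.array([.401,.916]);yh/=np.linalg.norm(yh);xh=np.array([yh[1],-yh[0]])
O=np.array([598.1,-48.3]);B=np.array([560.,-132.5])
th=np.arctan2(yh[1],yh[0])
def P(y,z,x=0):  # relative to button centre, jig axes
    return [*(B+xh*x+yh*y),z]
E
python3 - <<'E'
from h import *
bot.move_gripper(0)
best=None
for t in(th,th-np.pi):
    q=[np.cos(t/2),np.sin(t/2),0,0]; r=[bot.solve_ik(P(*a),q) for a in((6,200),(6,46),(170,46))]
    print(t,[None if j is None else np.round(j,2).tolist() for j in r])
    if all(j is not None for j in r):
        s=abs(r[2][5])+abs(r[0][5])
        if best is None or s<best[0]: best=(s,q)
q=best[1]; print(q); open("q.txt","w").write(" ".join(map(str,q)))
bot.move_ptp(P(0,200),q); bot.pause(.3)
s=bot.read_state();print(s["t"],s["tcp_pos"],s["width"],s["contact_force"])
cv2.imwrite("pics/w1.png",bot.camera("wrist")[:,:,::-1])
print({k:np.round(v,3).tolist() for k,v in bot.get_calibration("wrist").items()})
E
```

```text
1.158156829483712 [[0.12, 0.22, -0.25, 0.0, -1.1, 2.61], [0.12, 0.38, -0.43, 0.0, -0.77, 2.61], [0.35, 0.45, -0.31, 0.0, -0.82, 2.38]]
-1.9834358241060812 [[0.12, 0.22, -0.25, 0.0, -1.1, -0.53], [0.12, 0.38, -0.43, 0.0, -0.77, -0.53], [0.35, 0.45, -0.31, 0.0, -0.82, -0.76]]
[np.float64(0.5472528325301822), np.float64(-0.836967345413005), 0, 0]
4.775 [ 560.08123216 -132.24612885  199.99074388] 0.4003397277656138 [-0.25151237  0.8657029   0.13342552]
{'fx': 309.707, 'fy': 309.707, 'cx': 322.959, 'cy': 195.861, 'T_tool_cam': [[-0.0, 0.959, 0.283, 76.613], [1.0, 0.0, 0.001, -0.704], [0.001, 0.283, -0.959, -156.949], [0.0, 0.0, 0.0, 1.0]]}
```

View pics/w1.png

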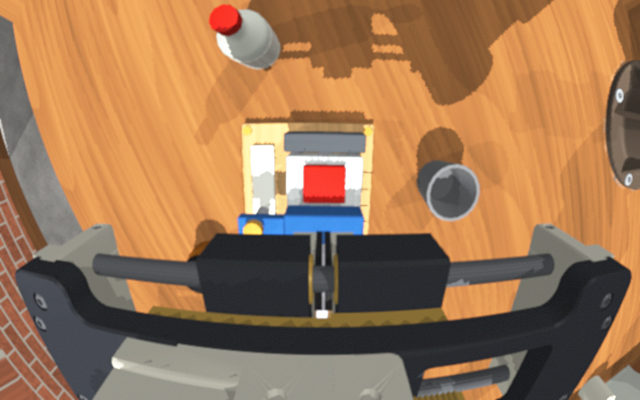

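The wrist view shows the red button at about (324,184), square to the tool. The bottle (245,40) and the cup (450,190) are well clear.

```bash
python3 - <<'E'
from h import *
from scipy.spatial.transform import Rotation as Ro
im=cv2.imread("pics/w1.png")[:,:,::-1].copy();c=bot.get_calibration("wrist");s=bot.read_state()
T=np.array(c["T_tool_cam"]);R=Ro.from_quat(s["eef_rot"]).as_matrix()
def w(px,z):
    d=(np.array(px)-[c["cx"],c["cy"]])/c["fx"];r=np.linalg.norm(d)
    v=np.array([d[0]/r*np.sin(r),-d[1]/r*np.sin(r),-np.cos(r)])
    o=s["tcp_pos"]+R@T[:3,3];v=R@T[:3,:3]@v;return o+v*(z-o[2])/v[2]
def loc(p): return np.array([xh@(p[:2]-B),yh@(p[:2]-B)]).round(1)
ct,r=blob(im,(0,190,90),(6,255,255),(290,150,360,215));b=cv2.boxPoints(r)
print(r,loc(w(r[0],52)),[loc(w(p,52)).tolist() for p in b])
print("block", [loc(w(p,40)).tolist() for p in((285,135),(366,135))],"cast top",loc(w((286,208),76)),loc(w((362,208),76)))
E
```

```text
((324.0, 183.5), (35.0, 40.0), 90.0) [-0.   0.5] [[20.0, -17.6], [-20.1, -17.7], [-20.7, 19.1], [20.6, 19.1]]
block [[40.0, -48.0], [-43.2, -48.1]] cast top [36.6 18.7] [-36.6  18.7]
```

```bash
python3 - <<'E'
from h import *
bot.line_to(P(7,75),150); bot.line_to(P(7,56),60); bot.pause(.2)
f0=bot.read_state()["contact_force"]
for z in np.arange(54,41,-1):
    bot.line_to(P(7,z),30); bot.pause(.1)
    s=bot.read_state();f=s["contact_force"]-f0
    print(z,s["tcp_pos"].round(1),f.round(1),round(s["t"],1))
    if f[2]>13: break
E
```

```text
54 [ 562.9 -126.1   54.1] [-0.8  0.7  0.2] 6.8
53 [ 562.8 -126.1   53. ] [-0.7  0.3  0.5] 7.2
52 [ 563.  -126.1   52.2] [-0.1  0.2  2.6] 7.5
51 [ 563.  -126.1   51.1] [-1.4  0.2  4.1] 7.9
50 [ 563.  -126.1   50.1] [-0.5  0.3  4. ] 8.2
49 [ 563.  -126.1   49.1] [0.7 0.4 5.1] 8.6
48 [ 562.9 -126.1   48. ] [-0.3  0.8  5.6] 8.9
47 [ 563.  -126.1   47.1] [0.8 0.7 5.3] 9.3
46 [ 563.  -126.1   46.3] [-0.4  0.3  6.2] 9.6
45 [ 563.1 -126.1   46.2] [-2.2  1.5 15.2] 10.0
```

```bash
python3 - <<'E'
from h import *
for y in[12,16,20,60,105,*np.arange(125,180,1.5)]:
    bot.line_to(P(y,45),40); 
    if y>130 or y<25: bot.pause(.05)
    s=bot.read_state();f=s["contact_force"];fy=f[:2]@yh
    print(y,"y",round(yh@(s["tcp_pos"][:2]-B),1),"z",round(s["tcp_pos"][2],1),"fy",round(fy,1),"fx",round(f[:2]@xh,1),"fz",round(f[2],1),round(s["t"],1))
    if abs(fy)>20 or f[2]>30: break
bot.pause(.3)
cv2.imwrite("pics/t2.png",cv2.resize(bot.camera("top")[80:280,200:520,::-1],(800,500)))
E
```

```text
12 y 12.2 z 46.1 fy 0.9 fx -2.7 fz 13.3 10.3
16 y 16.2 z 46.2 fy -0.3 fx -1.4 fz 13.8 10.6
20 y 20.2 z 46.2 fy 0.5 fx -1.8 fz 14.1 10.9
60 y 60.2 z 46.2 fy -0.8 fx 1.2 fz 11.7 12.1
105 y 105.4 z 46.2 fy -1.0 fx 2.7 fz 8.1 13.3
125.0 y 125.8 z 46.3 fy 0.1 fx 2.6 fz 8.2 14.0
126.5 y 127.1 z 46.3 fy -0.3 fx 2.3 fz 8.9 14.2
128.0 y 128.4 z 46.2 fy -0.8 fx 4.3 fz 8.4 14.5
129.5 y 129.9 z 46.3 fy -1.5 fx 4.7 fz 8.7 14.7
131.0 y 131.4 z 46.2 fy -1.3 fx 4.2 fz 8.5 15.0
132.5 y 132.9 z 46.2 fy -0.7 fx 3.6 fz 8.7 15.3
134.0 y 134.4 z 46.2 fy -1.1 fx 4.7 fz 8.3 15.6
135.5 y 135.9 z 46.3 fy -1.5 fx 3.9 fz 8.8 15.9
137.0 y 137.4 z 46.3 fy -1.1 fx 4.5 fz 7.5 16.2
138.5 y 138.9 z 46.2 fy -2.1 fx 3.9 fz 7.7 16.5
140.0 y 140.5 z 46.3 fy -1.8 fx 4.0 fz 7.9 16.8
141.5 y 142.0 z 46.3 fy -0.6 fx 4.4 fz 7.7 17.1
143.0 y 143.5 z 46.3 fy -1.7 fx 3.3 fz 8.3 17.4
144.5 y 145.0 z 46.3 fy -1.3 fx 4.0 fz 8.3 17.7
146.0 y 146.5 z 46.3 fy -1.1 fx 4.5 fz 7.9 18.0
147.5 y 148.0 z 46.3 fy -1.1 fx 4.7 fz 8.8 18.3
149.0 y 149.5 z 46.3 fy -1.1 fx 5.0 fz 7.8 18.6
150.5 y 151.0 z 46.3 fy -1.3 fx 4.9 fz 7.9 18.9
152.0 y 152.5 z 46.3 fy -1.4 fx 4.3 fz 7.2 19.2
153.5 y 154.0 z 46.2 fy -0.9 fx 4.8 fz 7.4 19.5
155.0 y 155.5 z 46.2 fy -1.2 fx 4.6 fz 7.4 19.8
156.5 y 157.0 z 46.3 fy -1.8 fx 4.8 fz 6.8 20.1
158.0 y 158.1 z 46.2 fy -3.5 fx 4.9 fz 9.2 20.4
159.5 y 158.8 z 46.2 fy -4.6 fx 3.9 fz 9.3 20.7
161.0 y 159.7 z 46.2 fy -7.1 fx 2.5 fz 11.0 21.0
162.5 y 160.8 z 46.1 fy -8.8 fx 2.4 fz 12.0 21.3
164.0 y 162.0 z 46.1 fy -8.6 fx 1.5 fz 12.9 21.6
165.5 y 163.3 z 46.1 fy -8.3 fx 2.0 fz 13.2 21.9
167.0 y 164.6 z 46.1 fy -9.5 fx 0.4 fz 15.4 22.2
168.5 y 165.7 z 46.1 fy -10.7 fx 1.9 fz 14.2 22.5
170.0 y 165.8 z 46.1 fy -16.2 fx 2.8 fz 16.3 22.8
171.5 y 165.9 z 46.1 fy -22.2 fx 3.2 fz 17.1 23.1
```

View pics/t2.png

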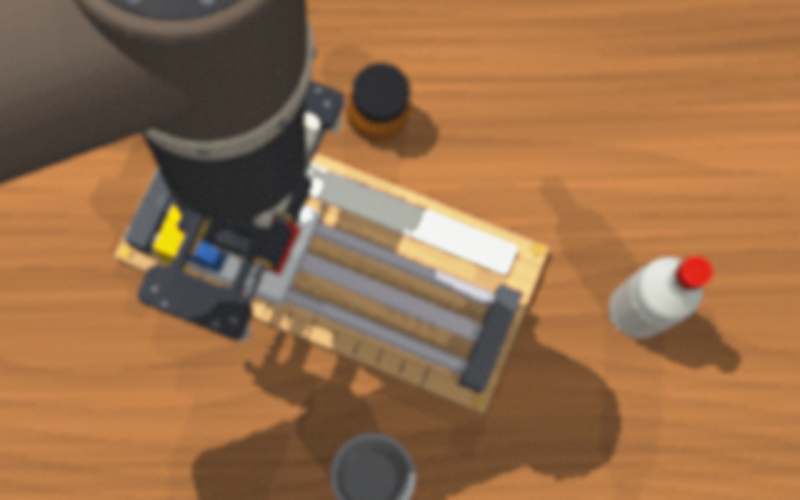

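The carriage rode along under friction and stopped at about y=158. The finger then slid onto the push face at 165.8, where the force rose to 22 N, so the carriage is home. The bottle, cup and jar have not moved. Next I release the button while keeping a slight forward push.

```bash
python3 - <<'E'
from h import *
def show():
    s=bot.read_state();f=s["contact_force"];print(s["tcp_pos"].round(1),"fy",round(f[:2]@yh,1),"fz",round(f[2],1),round(s["t"],1))
bot.line_to(P(169,45),20);show()
bot.line_to(P(168.5,54.5),30);bot.pause(.1);show()
bot.line_to(P(158,57),40);show()
bot.line_to(P(155,130),120)
bot.line_to(P(70,230),150);bot.pause(.2);show()
cv2.imwrite("pics/w3.png",bot.camera("wrist")[:,:,::-1])
cv2.imwrite("pics/s3.png",cv2.resize(bot.camera("scene")[170:310,200:424,::-1],(800,500)))
E
```

```text
[626.7  19.3  46.1] fy -12.5 fz 14.6 23.8
[625.2  20.   53.6] fy -7.3 fz 3.0 24.3
[623.3  12.1  56.9] fy 0.2 fz 0.4 24.7
[587.9 -68.  229.1] fy -0.6 fz 0.3 26.7
```

View pics/s3.png

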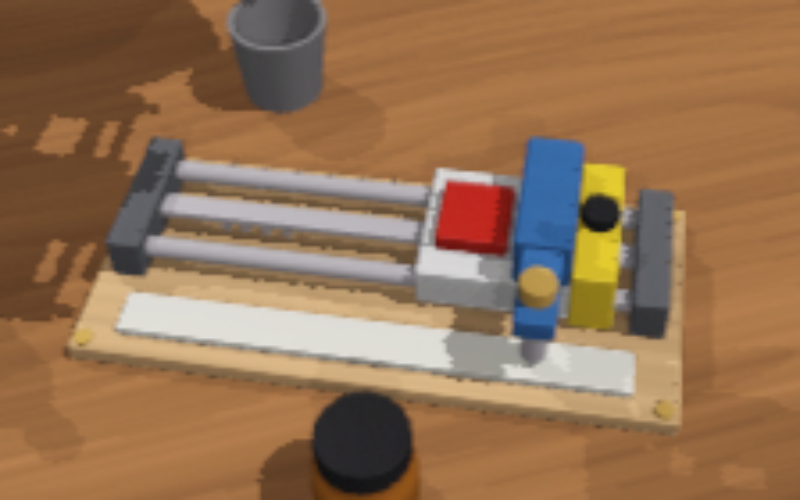

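The scene view shows the blue casting against the yellow stop, with the button at about (475,217) standing proud of the carriage. The robot is clear of everything, so I'm handing in.

```bash
python3 -c "
from plant import bot
print(bot.close_job())"
```

```text
the job is handed in; nothing more can be done
None
```

The carriage is home against the end stop, the button is released and up, the arm is drawn back clear, and the job was handed in at about 27 s; no verdict was returned.

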